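Index the club-head fixture to its next notch

ROBOT

A 6-joint arm with a two-finger parallel gripper is mounted at the origin on the work surface. World frame = base frame: x ahead of the robot, y to its left, z up, the work surface at z = 0. Lengths are in m, angles in degrees, forces in N, time in s.
With the tool pointing down it reaches from about 0.275 to 0.875 m from the base axis. Payload 12.5 kg.
Tool frame: the origin (TCP) lies midway between the tips of the shut fingers; the grasp point (between the pads) lies 19 mm behind it; z points along the fingers, y is the line along which they close (so a half turn about z gives the same grasp; the last joint's range is limited). The gripper opens to 85 mm and grips with 20 to 120 N. Pads are 22 mm wide; open, the fingers measure 114 mm over their backs; the gripper's body (76 mm by 85 mm) begins 54 mm behind the grasp point. The pads swing forward as they close: fully open they stand 13 mm farther back than shut.
Start: joints at [-73.201, 20.094, 94.641, -0, 65.266, -4.847], TCP at [0.203, -0.511, 0.231] pointing down, gripper open.
Joint ranges: [-157.81, 157.81], [-45, 120.19], [0.68, 151.7], [-89.99, 269.99], [4.06, 180], [-164.3, 164.3]. Speed limits (degrees/s): [127.2, 127.2, 159.86, 180, 180, 180].

INTERFACE

Orientations are given as [roll, pitch, yaw] about the fixed x, y, z axes, in that order (R = Rz(yaw) Ry(pitch) Rx(roll)).
In Python, from plant import ctrl gives the robot as it stands. The module is installed in compiled form; this text tells all that it offers.
- The arm moves only by the tool play_rows, never from a script. Its argument "deltas" is a list of rows, each an object of numbers: "rx", "ry", "rz": the turn, a rotation vector about the tool's x, y, z in degrees; "dx", "dy", "dz": the shift along the tool's x, y, z in mm; "hand": the opening in per cent of the stroke, from 0 (shut) to 100 (fully open). In form: [{"rx": .., "ry": .., "rz": .., "dx": .., "dy": .., "dz": .., "hand": ..}, ...]. A call has 1 to 12 rows; each row is the pose to reach, as a shift and turn from the pose commanded when the call began, along the tool's axes at that moment; what a row does not reach only later rows make up. A row lasts 1/10 s, in which the tool goes at most 50 mm and 8.59 degrees, less where a joint would pass 70% of its speed; a pose out of reach is approached as far as the arm can. A call with a gripper value outside its range is refused whole. The fingers move at their own pace and stop on an object; "grip_force" is the grip in N (left out, the last holds). Time passes only in rows, so rows that repeat a pose let the fingers close. It gives the time, the measured TCP pose, the force, the opening and the grip force at its end, in the units of the state.
- ctrl.get_state(): the state, without advancing time (a new reading comes with each control period).
- ctrl.read_camera(name): name is "side" or "top"; returns the picture (420x560x3 uint8, red, green, blue); there is no depth.
- ctrl.camera_model(name): a dict with "mtx" (3x3 intrinsics, pixels), "pose" (4x4, takes a point from camera to world coordinates). Camera axes: x right, y down, z forward; pixel columns grow to the right and rows downward; lengths in m; the calibration is good to about 2 mm. A picture is of the moment at which its call begins. camera_model takes no time and is no camera call.
- ctrl.job_done(): hands the job in; it is judged then, once.
The state is a dict: "time": time; "joint_pos": joint angles; "joint_velocities": joint speeds; "joint_torque": joint torques, N m; "tool_pos": TCP position; "tool_rot": TCP orientation; "contact_force": force on the tool from outside, world axes, zero at the start; "ft_torque": the same for the moment, N m; "width": opening from 0.0 (shut) to 1.0 (fully open); "grip_force": force on a finger pad.
Only numpy, scipy, OpenCV 4.12 (cv2) and the standard library are available. Lean on these libraries where they do the work, as an engineer would, in place of code of your own. Each camera call takes 0.05 s, during which the arm holds its last target. There are 200 camera calls.

TASK

The iron head is clamped on a rotary indexing stage held by a spring index plunger. Pull the plunger up by its black knob, turn the stage counter-clockwise (seen from above) to the very next notch, and let the pin drop fully home there so that the stage is locked, then let go. Never force the pin against the steel plate, and leave the gauge, cup and screwdriver alone.

Things in the scene. Friction and masses are not known exactly. Their poses are not given: they have to be found in the camera images.
- knob (a point): Centre of the plunger's black knob, an upright cylinder 32 mm wide and 24 mm tall, 100 mm out from the stage axis; it moves with plunger and stage. With the pin home its centre is 104 mm above the table. Below the knob stand the 10 mm pin (84 to 92 mm above the table) and a 20 mm wide steel sleeve (64 to 84 mm, 28 mm wide in its lowest 4 mm) on the stage's lug.
- axis (a point): Point on the vertical axis of the round aluminium stage, at its top face, 64 mm above the table. The stage is 156 mm wide, with a 34 mm wide lug that carries the plunger out to 117 mm from the axis. In its middle a small vise holds an iron golf head, within 65 mm of the axis and no higher than 130 mm above the table.
- index_plate: Fixed steel notched ring under the stage, radius 80 to 120 mm, flat face 46 mm above the table; origin on the stage axis at table level, x towards the start notch, z up. Its notches are radial slots 12 mm wide and 10 mm deep, seen from above as gaps in the ring outside the stage's edge. The pin is 10 mm thick and drops in only within 1 mm of a notch's middle.
- lug (a point): Point on the stage's lug under the knob, at the foot of the sleeve, 64 mm above the table and 100 mm from the stage axis; x outwards from the axis, z up. Turning on after the pin has dropped wedges it against the notch's wall: more than 25 N between pin and plate does damage.
- stage (a joint): Stage angle, rad: 0 at the start notch, growing counter-clockwise seen from above, stops at -0.7 and 1.7, stays where it is left. The next notch counter-clockwise lies somewhere from 0.60 to 0.95 (it differs each time and is not measured), the one after it 0.50 further; one more lies at -0.50.
- plunger (a joint): Lift of the plunger, m: 0 with the pin home, 0.008 with its tip on the plate's face, 0.014 at the upper stop; the spring pulls it down with 4 N at 0, 7 N at 0.008, 8 N at 0.014. Let go between notches, the pin rests on the face and slides along as the stage is turned (2 to 4 N at the knob), until it snaps down into a notch and stops the stage.
- gauge: Loose blue digital angle gauge, 30 x 52 x 52 mm, a bystander; origin under its centre.
- cup: Loose aluminium cup, 64 mm wide, 55 mm tall, a bystander; origin under its centre.
- driver: Loose screwdriver, 170 mm long, lying on the table, a bystander.

How it is judged (in metres and radians):
On the way, in this order (a step that is already met when the one before it is completed fails the run):
1. the plunger is pulled clear of the start notch (value of joint plunger above 0.0083 m), for 0.1 s.
2. the stage is turned off the start notch, counter-clockwise (value of joint stage above 0.2 rad), for 0.1 s.
At the end, for the whole second after the job is handed in: The stage has been turned counter-clockwise to the next notch (stage angle between 0.5 and 1.03 rad, which holds only that notch), the plunger is home within 2 mm, and the stage is at rest (value of joint plunger below 0.002 m and value of joint stage between 0.5 and 1.03 rad and velocity of joint stage between -0.05 and 0.05 rad/s); the robot touches nothing.
It fails at once if the plunger pin is forced hard against the notched plate (over 25 N) (contact force between plunger and index_plate above 25 N).
It fails at once if the angle gauge is knocked or moved (over 20 mm) (distance of gauge from where it was at the start of the episode above 0.02 m).
It fails at once if the metal cup is knocked or moved (over 20 mm) (distance of cup from where it was at the start of the episode above 0.02 m).
It fails at once if the screwdriver is knocked or moved (over 20 mm) (distance of driver from where it was at the start of the episode above 0.02 m).
It also fails if it takes over 51 s, if anything falls off the work surface, if the arm or the gripper's body presses on something with over 40 N, if the wrist force passes 120 N, or if a joint passes its speed limit or range.

## Working session

There is one attempt and no reset: what is moved stays moved. The work goes in short steps, Python scripts to look and compute and a tool call to move; the robot and the scene stay as the last step left them, time stands still between calls to the robot, and variables do not carry over. Pictures are saved under pics/ and viewed, at most 10 in all, crops included, and the job is handed in when it is done.

Besides the shell and the picture viewer there is one more tool, called after "Call:" as a command line: name --argument value ..., lists and objects as JSON in quotes. play_rows: Moves the arm, as the interface text tells. Its arguments: {"type":"object","properties":{"deltas":{"type":"array","items":{"type":"object","properties":{"rx":{"type":"number"},"ry":{"type":"number"},"rz":{"type":"number"},"dx":{"type":"number"},"dy":{"type":"number"},"dz":{"type":"number"},"hand":{"type":"number"}}}},"grip_force":{"type":"number"}},"required":["deltas"]}

```bash
mkdir -p pics; python3 - <<'E'
from plant import ctrl
import cv2
for n in("top","side"):
    im=ctrl.read_camera(n); cv2.imwrite(f"pics/{n}0.png",im[:,:,::-1])
    m=ctrl.camera_model(n); print(n,m["mtx"].round(1).tolist(),m["pose"].round(4).tolist())
print(ctrl.get_state())
E
```

```text
top [[490.3, 0.0, 285.5], [0.0, 490.3, 210.0], [0.0, 0.0, 1.0]] [[-0.0227, -0.9771, 0.2114, 0.3209], [-0.9997, 0.0226, -0.003, 0.0366], [-0.0019, -0.2114, -0.9774, 1.2142], [0.0, 0.0, 0.0, 1.0]]
side [[497.5, 0.0, 275.1], [0.0, 497.5, 205.9], [0.0, 0.0, 1.0]] [[-0.7535, -0.3986, 0.5228, -0.0617], [-0.6571, 0.4321, -0.6177, 0.7871], [0.0203, -0.809, -0.5875, 0.8144], [0.0, 0.0, 0.0, 1.0]]
{'time': 0.1, 'joint_pos': array([-7.32012997e+01,  2.01218985e+01,  9.46725818e+01,  1.21489247e-03,
        6.52664440e+01, -4.84567751e+00]), 'joint_velocities': array([ 0.18916782, -0.02097168, -0.06442603,  0.01916557,  0.0146343 ,
       -0.05523892]), 'joint_torque': array([ 1.62090346e-03, -5.06833112e+01, -2.91874784e+01, -4.44603415e-05,
        2.60089495e-03,  5.72319732e-05]), 'tool_pos': array([ 0.20282094, -0.51091874,  0.23081072]), 'tool_rot': array([-1.79939387e+02, -6.24537068e-03,  2.16438656e+01]), 'contact_force': array([-0.71619671, -0.37849884, -0.04921981]), 'ft_torque': array([-0.01603143,  0.0514202 , -0.00202782]), 'grip_force': 0.0, 'width': 1.0032838935254897}
```

View pics/top0.png

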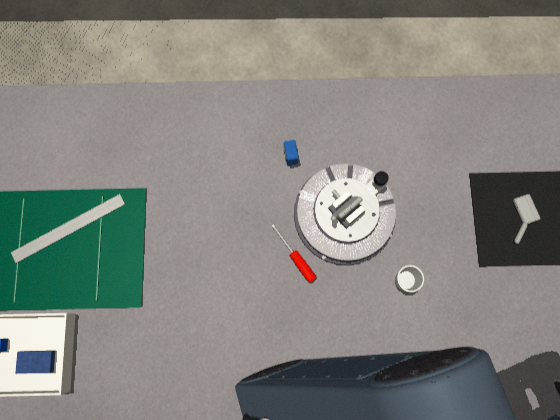

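View pics/side0.png

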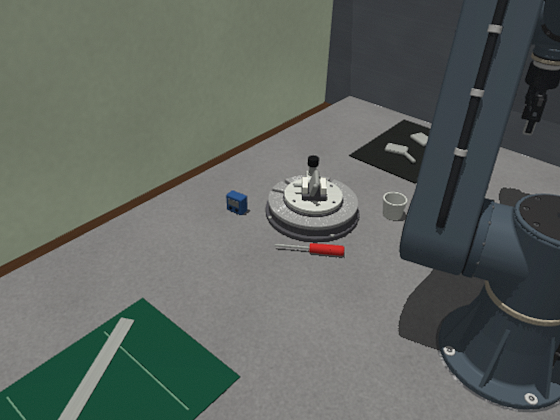

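```bash
python3 - <<'E'
import cv2
im=cv2.imread("pics/top0.png")[150:270,280:410]
cv2.imwrite("pics/crop0.png",cv2.resize(im,None,fx=5,fy=5,interpolation=cv2.INTER_CUBIC))
E
cat > h.py <<'E'
import numpy as np
from plant import ctrl
def px2w(n,u,v,z):
    m=ctrl.camera_model(n);P=np.array(m["pose"]);d=P[:3,:3]@np.linalg.solve(m["mtx"],[u,v,1.])
    return P[:3,3]+d*(z-P[2,3])/d[2]
def w2px(n,p):
    m=ctrl.camera_model(n);P=np.array(m["pose"]);q=np.array(m["mtx"])@(P[:3,:3].T@(np.array(p)-P[:3,3]));return q[:2]/q[2]
E
```

```text
(no output)
```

View pics/crop0.png

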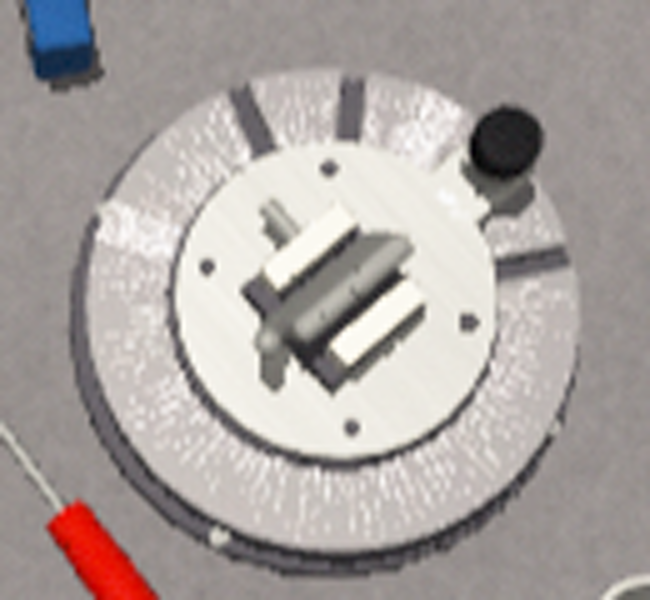

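```bash
python3 - <<'E'
from h import *
f=lambda x,y,z:px2w("top",280+(x+.5)/5-.5,150+(y+.5)/5-.5,z)
L,R,T,B=f(173,300,.064),f(497,300,.064),f(335,140,.064),f(335,460,.064)
print(L,R,T,B,"w",L[1]-R[1],T[0]-B[0])
a=np.array([(T[0]+B[0])/2,(L[1]+R[1])/2]);print("axis",a)
k=f(506,134,.116);print("knobtop",k)
for nm,p in dict(knob=k,n_m=f(532,261,.046),n1=f(351,108,.046),n2=f(252,118,.046)).items():
    d=p[:2]-a;print(nm,p,np.hypot(*d),np.arctan2(d[1],d[0]),np.degrees(np.arctan2(d[1],d[0])))
# side check
for p in([*a,.064],k,[k[0],k[1],.104]):print(w2px("side",p))
for c,z in(((410,279),.055),((291,153),.05),((315,280),.02),((274,226),.01)): print(px2w("top",*c,z))
E
```

```text
[ 0.56917726 -0.03590573  0.064     ] [ 0.56558976 -0.19134402  0.064     ] [ 0.64702999 -0.11754236  0.064     ] [ 0.48995418 -0.10983589  0.064     ] w 0.15543829117226915 0.15707580474019966
axis [ 0.56849208 -0.11362487]
knobtop [ 0.63333323 -0.19019772  0.116     ]
knob [ 0.63333323 -0.19019772  0.116     ] 0.10033831119699815 -0.8681685923614912 -49.74239624812705
n_m [ 0.58852182 -0.21324827  0.046     ] 0.10161698650014153 -1.3723869607709838 -78.63198071096345
n1 [ 0.66840745 -0.12869194  0.046     ] 0.10104502582937701 -0.14967063480994627 -8.575495691653746
n2 [ 0.66439341 -0.07940412  0.046     ] 0.10182398483048821 0.34274905911549863 19.638074519398028
[313.28514786 193.40065169]
[312.79083174 157.38104881]
[312.51139661 161.11637785]
[ 0.39939193 -0.25532259  0.055     ]
[0.71778918 0.01594321 0.05      ]
[ 0.40460007 -0.03450704  0.02      ]
[0.5412946  0.06243189 0.01      ]
```

```bash
cat >> h.py <<'E'
from scipy.spatial.transform import Rotation as Ro
A=np.array([.5685,-.1137])
def pose(ang,z,r=.100):
    t=np.radians(ang);return np.array([A[0]+r*np.cos(t),A[1]+r*np.sin(t),z]),Ro.from_euler("xyz",[180,0,ang],degrees=True)
def delta(p,R,s=None):
    s=s or ctrl.get_state();R0=Ro.from_euler("xyz",s["tool_rot"],degrees=True)
    return (R0.inv().apply(p-s["tool_pos"])*1e3).round(2),(R0.inv()*R).as_rotvec(degrees=True).round(2)
E
python3 -c "
from h import *
print(delta(*pose(-49.8,.17)))"
```

```text
(array([ 518.22, -139.47,   61.01]), array([-6.000e-02,  3.000e-02,  7.144e+01]))
```

Call:
play_rows --deltas '[{"dx":518.2,"dy":-139.5,"dz":61,"rz":71.4,"hand":100},{"dx":518.2,"dy":-139.5,"dz":61,"rz":71.4,"hand":100},{"dx":518.2,"dy":-139.5,"dz":61,"rz":71.4,"hand":100},{"dx":518.2,"dy":-139.5,"dz":61,"rz":71.4,"hand":100},{"dx":518.2,"dy":-139.5,"dz":61,"rz":71.4,"hand":100},{"dx":518.2,"dy":-139.5,"dz":61,"rz":71.4,"hand":100},{"dx":518.2,"dy":-139.5,"dz":61,"rz":71.4,"hand":100},{"dx":518.2,"dy":-139.5,"dz":61,"rz":71.4,"hand":100},{"dx":518.2,"dy":-139.5,"dz":61,"rz":71.4,"hand":100},{"dx":518.2,"dy":-139.5,"dz":61,"rz":71.4,"hand":100},{"dx":518.2,"dy":-139.5,"dz":61,"rz":71.4,"hand":100},{"dx":518.2,"dy":-139.5,"dz":61,"rz":71.4,"hand":100}]'

```text
schema error: expected keys rx, ry, rz, dx, dy, dz, hand
```

Call:
play_rows --deltas '[{"rx":0,"ry":0,"rz":71.4,"dx":518.2,"dy":-139.5,"dz":61,"hand":100},{"rx":0,"ry":0,"rz":71.4,"dx":518.2,"dy":-139.5,"dz":61,"hand":100},{"rx":0,"ry":0,"rz":71.4,"dx":518.2,"dy":-139.5,"dz":61,"hand":100},{"rx":0,"ry":0,"rz":71.4,"dx":518.2,"dy":-139.5,"dz":61,"hand":100},{"rx":0,"ry":0,"rz":71.4,"dx":518.2,"dy":-139.5,"dz":61,"hand":100},{"rx":0,"ry":0,"rz":71.4,"dx":518.2,"dy":-139.5,"dz":61,"hand":100},{"rx":0,"ry":0,"rz":71.4,"dx":518.2,"dy":-139.5,"dz":61,"hand":100},{"rx":0,"ry":0,"rz":71.4,"dx":518.2,"dy":-139.5,"dz":61,"hand":100},{"rx":0,"ry":0,"rz":71.4,"dx":518.2,"dy":-139.5,"dz":61,"hand":100},{"rx":0,"ry":0,"rz":71.4,"dx":518.2,"dy":-139.5,"dz":61,"hand":100},{"rx":0,"ry":0,"rz":71.4,"dx":518.2,"dy":-139.5,"dz":61,"hand":100},{"rx":0,"ry":0,"rz":71.4,"dx":518.2,"dy":-139.5,"dz":61,"hand":100}]'

```text
time: 1.3
tool_pos: [0.6351, -0.1875, 0.1691]
tool_rot: [180.0, 0.1, -49.6]
contact_force: [-0.5, -0.6, 0.0]
width: 1.0
grip_force: 0.0
```

```bash
python3 -c "
from h import *
print(delta(*pose(-49.8,.17)),ctrl.get_state()['joint_pos'])"
```

```text
(array([ 0.66,  3.27, -0.86]), array([0.  , 0.06, 0.17])) [-2.04813170e+01  3.52890837e+01  7.97873511e+01  2.81703930e-02
  6.49770146e+01  1.19136453e+02]
```

Call:
play_rows --deltas '[{"rx":0,"ry":0,"rz":0,"dx":0,"dy":0,"dz":0,"hand":75},{"rx":0,"ry":0,"rz":0,"dx":0,"dy":0,"dz":0,"hand":75}]'

```text
time: 1.5
tool_pos: [0.6328, -0.1901, 0.1696]
tool_rot: [180.0, 0.1, -49.7]
contact_force: [0.1, -0.2, 0.3]
width: 0.752
grip_force: 0.0
```

```bash
python3 -c "
from h import *
import cv2
print(delta(*pose(-49.8,.17)),ctrl.get_state()['joint_velocities'])
im=ctrl.read_camera('side');cv2.imwrite('pics/s1.png',cv2.resize(im[90:250,230:400,::-1],None,fx=3.5,fy=3.5,interpolation=cv2.INTER_CUBIC))"
```

```text
(array([ 0.13, -0.25, -0.35]), array([0.04, 0.06, 0.09])) [-1.54212764 -1.09075093  0.71581387 -0.10684473 -0.04488231 -0.11671542]
```

View pics/s1.png

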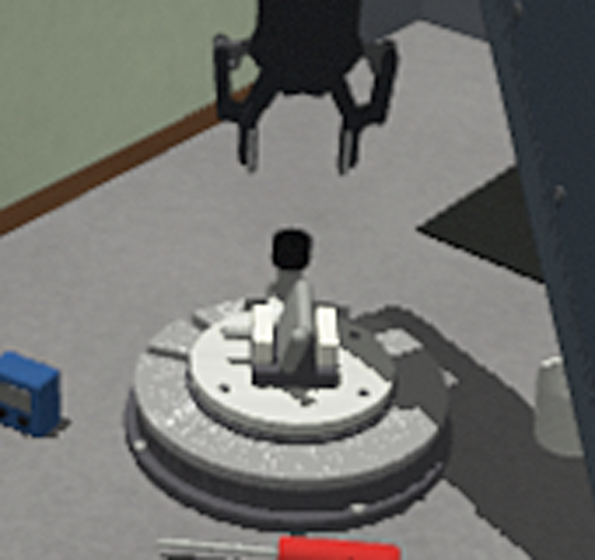

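Call:
play_rows --deltas '[{"rx":0,"ry":0,"rz":0,"dx":0,"dy":-0.5,"dz":20,"hand":60},{"rx":0,"ry":0,"rz":0,"dx":0,"dy":-0.5,"dz":40,"hand":60},{"rx":0,"ry":0,"rz":0,"dx":0,"dy":-0.5,"dz":60,"hand":60},{"rx":0,"ry":0,"rz":0,"dx":0,"dy":-0.5,"dz":75,"hand":60},{"rx":0,"ry":0,"rz":0,"dx":0,"dy":-0.5,"dz":84,"hand":60},{"rx":0,"ry":0,"rz":0,"dx":0,"dy":-0.5,"dz":84,"hand":52},{"rx":0,"ry":0,"rz":0,"dx":0,"dy":-0.5,"dz":84,"hand":47},{"rx":0,"ry":0,"rz":0,"dx":0,"dy":-0.5,"dz":84,"hand":47},{"rx":0,"ry":0,"rz":0,"dx":0,"dy":-0.5,"dz":84,"hand":47}]' --grip_force 20

```text
time: 2.45
tool_pos: [0.6339, -0.1902, 0.0871]
tool_rot: [-180.0, -0.1, -49.8]
contact_force: [0.2, 0.3, -1.0]
width: 0.474
grip_force: 0.0
```

```bash
python3 -c "
from h import *
import cv2
print(delta(*pose(-49.8,.086)))
im=ctrl.read_camera('side');cv2.imwrite('pics/s2.png',cv2.resize(im[115:215,260:360,::-1],None,fx=6,fy=6,interpolation=cv2.INTER_CUBIC))"
```

```text
(array([-0.59,  0.57,  1.14]), array([-0.04, -0.06,  0.05]))
```

View pics/s2.png

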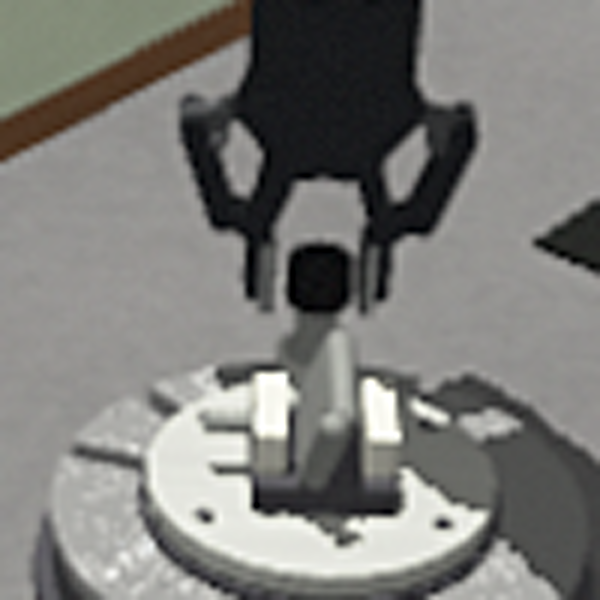

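Call:
play_rows --deltas '[{"rx":0,"ry":0,"rz":0,"dx":0,"dy":0.5,"dz":1,"hand":44},{"rx":0,"ry":0,"rz":0,"dx":0,"dy":0.5,"dz":1,"hand":42},{"rx":0,"ry":0,"rz":0,"dx":0,"dy":0.5,"dz":1,"hand":41},{"rx":0,"ry":0,"rz":0,"dx":0,"dy":0.5,"dz":1,"hand":41}]'

```text
time: 2.9
tool_pos: [0.6331, -0.1903, 0.0853]
tool_rot: [-180.0, 0.0, -49.8]
contact_force: [0.5, 0.5, 0.2]
width: 0.411
grip_force: 0.0
```

```bash
cat > f.py <<'E'
from h import *
s=ctrl.get_state();R=Ro.from_euler("xyz",s["tool_rot"],degrees=True)
print(s["time"],"toolF",R.inv().apply(s["contact_force"]).round(2),"w",round(85*s["width"],2),s["grip_force"],s["tool_pos"].round(4))
E
python3 f.py
```

```text
2.9 toolF [-0.04 -0.65 -0.22] w 34.95 0.0 [ 0.6331 -0.1903  0.0853]
```

Call:
play_rows --deltas '[{"rx":0,"ry":0,"rz":0,"dx":0,"dy":0,"dz":0,"hand":40},{"rx":0,"ry":0,"rz":0,"dx":0,"dy":0,"dz":0,"hand":39},{"rx":0,"ry":0,"rz":0,"dx":0,"dy":0,"dz":0,"hand":39}]'

```text
time: 3.2
tool_pos: [0.6331, -0.1904, 0.0853]
tool_rot: [180.0, -0.0, -49.8]
contact_force: [-0.8, 0.2, 0.4]
width: 0.388
grip_force: 0.5
```

```bash
python3 f.py
```

```text
3.2 toolF [-0.65  0.46 -0.39] w 33.02 0.47301722690463066 [ 0.6331 -0.1904  0.0853]
```

Call:
play_rows --deltas '[{"rx":0,"ry":0,"rz":0,"dx":0,"dy":0,"dz":0,"hand":38},{"rx":0,"ry":0,"rz":0,"dx":0,"dy":0,"dz":0,"hand":37},{"rx":0,"ry":0,"rz":0,"dx":0,"dy":0,"dz":0,"hand":37}]' --grip_force 20

```text
time: 3.5
tool_pos: [0.6331, -0.1905, 0.0853]
tool_rot: [180.0, -0.0, -49.8]
contact_force: [-1.3, -1.6, 2.1]
width: 0.372
grip_force: 6.7
```

```bash
python3 f.py
```

```text
3.5 toolF [ 0.41  2.05 -2.15] w 31.63 6.662683412432671 [ 0.6331 -0.1905  0.0853]
```

Call:
play_rows --deltas '[{"rx":0,"ry":0,"rz":0,"dx":0,"dy":0.3,"dz":0,"hand":36},{"rx":0,"ry":0,"rz":0,"dx":0,"dy":0.3,"dz":0,"hand":30},{"rx":0,"ry":0,"rz":0,"dx":0,"dy":0.3,"dz":0,"hand":30}]' --grip_force 35

```text
time: 3.8
tool_pos: [0.6331, -0.1905, 0.0855]
tool_rot: [-180.0, -0.0, -49.7]
contact_force: [-0.0, 0.7, 2.5]
width: 0.362
grip_force: 34.4
```

```bash
python3 f.py
```

```text
3.8 toolF [-0.54 -0.43 -2.49] w 30.76 34.42504048347473 [ 0.6331 -0.1905  0.0855]
```

Call:
play_rows --deltas '[{"rx":0,"ry":0,"rz":0,"dx":0,"dy":0,"dz":-4,"hand":30},{"rx":0,"ry":0,"rz":0,"dx":0,"dy":0,"dz":-8,"hand":30},{"rx":0,"ry":0,"rz":0,"dx":0,"dy":0,"dz":-11.5,"hand":30},{"rx":0,"ry":0,"rz":0,"dx":0,"dy":0,"dz":-11.5,"hand":30},{"rx":0,"ry":0,"rz":0,"dx":0,"dy":0,"dz":-11.5,"hand":30}]'

```text
time: 4.3
tool_pos: [0.6328, -0.1905, 0.0965]
tool_rot: [180.0, 0.0, -49.8]
contact_force: [4.2, -2.7, -9.5]
width: 0.364
grip_force: 35.3
```

```bash
python3 f.py; python3 -c "
from h import *
s=ctrl.get_state();d=s['tool_pos'][:2]-A;print(np.hypot(*d),np.degrees(np.arctan2(d[1],d[0])))
import cv2
im=ctrl.read_camera('side');cv2.imwrite('pics/s3.png',cv2.resize(im[115:215,260:360,::-1],None,fx=6,fy=6,interpolation=cv2.INTER_CUBIC))"
```

```text
4.3 toolF [ 4.73 -1.44  9.49] w 30.96 35.33916234970093 [ 0.6328 -0.1905  0.0965]
0.10016031223388228 -50.08386975713134
```

View pics/s3.png

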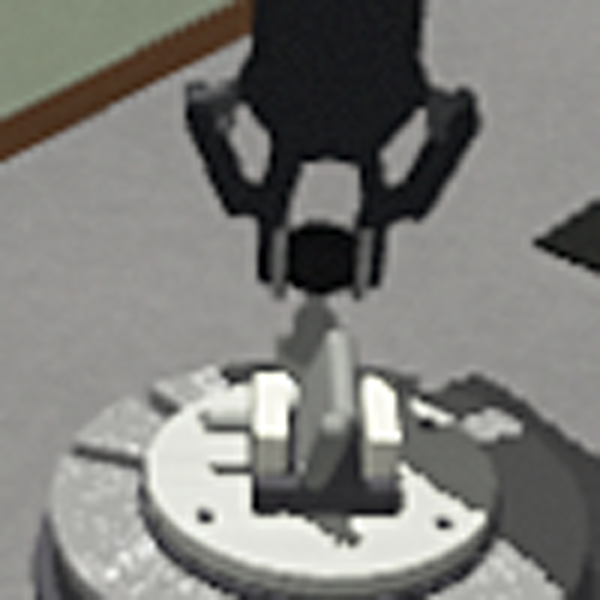

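Call:
play_rows --deltas '[{"rx":0,"ry":0,"rz":-1,"dx":0.2,"dy":-1.7,"dz":0,"hand":30},{"rx":0,"ry":0,"rz":-3,"dx":0.2,"dy":-5.2,"dz":0,"hand":30},{"rx":0,"ry":0,"rz":-6.5,"dx":-0.3,"dy":-11.3,"dz":0,"hand":30},{"rx":0,"ry":0,"rz":-10.5,"dx":-1.3,"dy":-18.2,"dz":0,"hand":30},{"rx":0,"ry":0,"rz":-14.5,"dx":-2.9,"dy":-25,"dz":0,"hand":30},{"rx":0,"ry":0,"rz":-17,"dx":-4.1,"dy":-29.2,"dz":0,"hand":30},{"rx":0,"ry":0,"rz":-18.5,"dx":-4.9,"dy":-31.7,"dz":0,"hand":30},{"rx":0,"ry":0,"rz":-18.5,"dx":-4.9,"dy":-31.7,"dz":0,"hand":30},{"rx":0,"ry":0,"rz":-18.5,"dx":-4.9,"dy":-31.7,"dz":0,"hand":30}]'

```text
time: 5.25
tool_pos: [0.6539, -0.1663, 0.0967]
tool_rot: [-180.0, 0.0, -31.3]
contact_force: [4.1, 0.2, -8.7]
width: 0.361
grip_force: 35.4
```

```bash
cat >>f.py <<'E'
d=s['tool_pos'][:2]-A;print("r,ang",np.hypot(*d),np.degrees(np.arctan2(d[1],d[0])),s["tool_rot"].round(2))
E
python3 f.py
```

```text
5.25 toolF [ 3.35 -2.31  8.74] w 30.69 35.37244498729706 [ 0.6539 -0.1663  0.0967]
r,ang 0.10030539940893562 -31.63115392137827 [-179.99    0.    -31.29]
```

Call:
play_rows --deltas '[{"rx":0,"ry":0,"rz":-1.5,"dx":0.2,"dy":-2.6,"dz":0,"hand":30},{"rx":0,"ry":0,"rz":-4,"dx":0.1,"dy":-7,"dz":0,"hand":30},{"rx":0,"ry":0,"rz":-8,"dx":-0.7,"dy":-13.9,"dz":0,"hand":30},{"rx":0,"ry":0,"rz":-12,"dx":-1.9,"dy":-20.8,"dz":0,"hand":30},{"rx":0,"ry":0,"rz":-16,"dx":-3.6,"dy":-27.6,"dz":0,"hand":30},{"rx":0,"ry":0,"rz":-18.5,"dx":-4.9,"dy":-31.7,"dz":0,"hand":30},{"rx":0,"ry":0,"rz":-20,"dx":-5.7,"dy":-34.2,"dz":0,"hand":30},{"rx":0,"ry":0,"rz":-20,"dx":-5.7,"dy":-34.2,"dz":0,"hand":30},{"rx":0,"ry":0,"rz":-20,"dx":-5.7,"dy":-34.2,"dz":0,"hand":30}]'

```text
time: 6.15
tool_pos: [0.6668, -0.1341, 0.0968]
tool_rot: [-180.0, -0.0, -11.3]
contact_force: [3.7, 1.1, -7.6]
width: 0.361
grip_force: 35.4
```

```bash
python3 f.py; python3 -c "
from h import *
import cv2
im=ctrl.read_camera('side');cv2.imwrite('pics/s4.png',cv2.resize(im[115:235,240:380,::-1],None,fx=5,fy=5,interpolation=cv2.INTER_CUBIC))"
```

```text
6.15 toolF [ 3.37 -1.81  7.64] w 30.65 35.448229908943176 [ 0.6668 -0.1341  0.0968]
r,ang 0.10039167556585227 -11.706198447071676 [-179.98   -0.    -11.29]
```

View pics/s4.png

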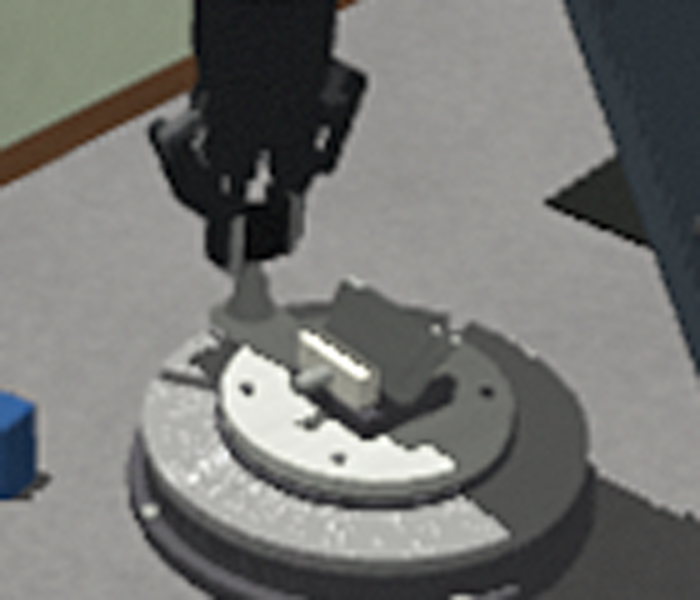

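Call:
play_rows --deltas '[{"rx":0,"ry":0,"rz":0,"dx":0,"dy":0,"dz":1.5,"hand":30},{"rx":0,"ry":0,"rz":0,"dx":0,"dy":0,"dz":2.5,"hand":30},{"rx":0,"ry":0,"rz":0,"dx":0,"dy":0,"dz":2.5,"hand":30},{"rx":0,"ry":0,"rz":0,"dx":0,"dy":0,"dz":2.5,"hand":36},{"rx":0,"ry":0,"rz":0,"dx":0,"dy":0,"dz":2.5,"hand":38},{"rx":0,"ry":0,"rz":0,"dx":0,"dy":0,"dz":2.5,"hand":41},{"rx":0,"ry":0,"rz":0,"dx":0,"dy":0,"dz":2.5,"hand":41}]' --grip_force 20

```text
time: 6.9
tool_pos: [0.6669, -0.1344, 0.0949]
tool_rot: [180.0, -0.0, -11.3]
contact_force: [0.3, -0.4, 0.3]
width: 0.411
grip_force: 0.0
```

```bash
python3 f.py
```

```text
6.9 toolF [ 0.43  0.36 -0.35] w 34.97 0.0 [ 0.6669 -0.1344  0.0949]
r,ang 0.10054756139638894 -11.875594477783867 [ 1.7999e+02 -4.0000e-02 -1.1260e+01]
```

Call:
play_rows --deltas '[{"rx":0,"ry":0,"rz":0,"dx":0,"dy":0,"dz":3,"hand":41},{"rx":0,"ry":0,"rz":0,"dx":0,"dy":-0.5,"dz":3,"hand":41},{"rx":0,"ry":0,"rz":-0.3,"dx":0,"dy":-1,"dz":3,"hand":41},{"rx":0,"ry":0,"rz":-0.6,"dx":0,"dy":-1.5,"dz":3,"hand":41},{"rx":0,"ry":0,"rz":-1,"dx":0,"dy":-2,"dz":3,"hand":41},{"rx":0,"ry":0,"rz":-1,"dx":0,"dy":-2,"dz":3,"hand":41}]'

```text
time: 7.5
tool_pos: [0.667, -0.1325, 0.0913]
tool_rot: [180.0, 0.0, -10.2]
contact_force: [-1.5, -2.2, 0.4]
width: 0.411
grip_force: 1.5
```

```bash
python3 f.py
```

```text
7.5 toolF [-1.09  2.38 -0.36] w 34.92 1.479751355946064 [ 0.667  -0.1325  0.0913]
r,ang 0.10028869296726282 -10.794104855043829 [ 1.7997e+02  1.0000e-02 -1.0230e+01]
```

Call:
play_rows --deltas '[{"rx":0,"ry":0,"rz":-0.2,"dx":0,"dy":-0.4,"dz":0,"hand":41},{"rx":0,"ry":0,"rz":-0.4,"dx":0,"dy":-0.8,"dz":0,"hand":41},{"rx":0,"ry":0,"rz":-0.6,"dx":0,"dy":-1.2,"dz":0,"hand":41}]'

```text
time: 7.8
tool_pos: [0.6673, -0.1312, 0.0913]
tool_rot: [180.0, 0.0, -9.6]
contact_force: [-2.1, -3.9, -0.5]
width: 0.412
grip_force: 2.1
```

```bash
python3 f.py
```

```text
7.8 toolF [-1.42  4.24  0.46] w 34.98 2.128107324242592 [ 0.6673 -0.1312  0.0913]
r,ang 0.10034775852213874 -10.055606352062956 [179.99   0.    -9.65]
```

Call:
play_rows --deltas '[{"rx":0,"ry":0,"rz":-0.2,"dx":0,"dy":-0.4,"dz":0,"hand":41},{"rx":0,"ry":0,"rz":-0.4,"dx":0,"dy":-0.8,"dz":0,"hand":41},{"rx":0,"ry":0,"rz":-0.6,"dx":0,"dy":-1.2,"dz":0,"hand":41}]'

```text
time: 8.1
tool_pos: [0.6676, -0.1298, 0.0912]
tool_rot: [-180.0, -0.0, -9.0]
contact_force: [-1.8, -2.7, -0.4]
width: 0.411
grip_force: 2.0
```

```bash
python3 f.py
```

```text
8.1 toolF [-1.36  2.99  0.43] w 34.97 1.9718952476978302 [ 0.6676 -0.1298  0.0912]
r,ang 0.10040413701594658 -9.202224775489933 [-180.     -0.     -9.04]
```

Call:
play_rows --deltas '[{"rx":0,"ry":0,"rz":-0.2,"dx":0,"dy":-0.3,"dz":0,"hand":41},{"rx":0,"ry":0,"rz":-0.4,"dx":0,"dy":-0.6,"dz":0,"hand":41},{"rx":0,"ry":0,"rz":-0.5,"dx":0,"dy":-0.9,"dz":0,"hand":41}]'

```text
time: 8.4
tool_pos: [0.6677, -0.1288, 0.0911]
tool_rot: [-180.0, 0.0, -8.5]
contact_force: [-0.9, -3.1, -2.4]
width: 0.41
grip_force: 1.5
```

```bash
python3 f.py
```

```text
8.4 toolF [-0.4   3.17  2.41] w 34.88 1.5491504967212677 [ 0.6677 -0.1288  0.0911]
r,ang 0.10036231134919689 -8.681723694562047 [-1.80e+02  1.00e-02 -8.54e+00]
```

Call:
play_rows --deltas '[{"rx":0,"ry":0,"rz":0,"dx":0,"dy":0.7,"dz":0,"hand":41},{"rx":0,"ry":0,"rz":0,"dx":0,"dy":1.5,"dz":0,"hand":42},{"rx":0,"ry":0,"rz":0,"dx":0,"dy":1.5,"dz":0,"hand":42}]'

```text
time: 8.7
tool_pos: [0.6676, -0.1302, 0.0914]
tool_rot: [-180.0, -0.0, -8.6]
contact_force: [-0.4, 0.6, -0.3]
width: 0.421
grip_force: 0.0
```

```bash
python3 f.py; python3 -c "
from h import *
import cv2
im=ctrl.read_camera('side');cv2.imwrite('pics/s5.png',cv2.resize(im[115:235,240:380,::-1],None,fx=5,fy=5,interpolation=cv2.INTER_CUBIC))"
```

```text
8.7 toolF [-0.46 -0.51  0.27] w 35.75 0.0 [ 0.6676 -0.1302  0.0914]
r,ang 0.10051061153733032 -9.466193941852636 [-1.7998e+02 -2.0000e-02 -8.5500e+00]
```

View pics/s5.png

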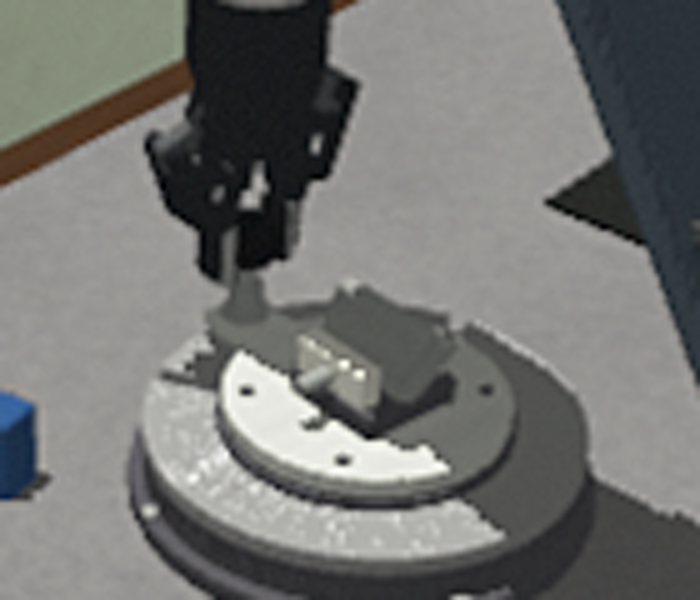

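Call:
play_rows --deltas '[{"rx":0,"ry":0,"rz":0,"dx":0,"dy":-0.7,"dz":0,"hand":41},{"rx":0,"ry":0,"rz":0,"dx":0,"dy":-1.3,"dz":0,"hand":41},{"rx":0,"ry":0,"rz":-0.2,"dx":0,"dy":-1.7,"dz":0,"hand":41},{"rx":0,"ry":0,"rz":-0.4,"dx":0,"dy":-2.1,"dz":0,"hand":41}]'

```text
time: 9.15
tool_pos: [0.6677, -0.1287, 0.0913]
tool_rot: [180.0, 0.0, -8.1]
contact_force: [-1.7, -4.2, 0.1]
width: 0.411
grip_force: 2.1
```

```bash
python3 f.py
```

```text
9.15 toolF [-1.04  4.42 -0.09] w 34.93 2.128540500998497 [ 0.6677 -0.1287  0.0913]
r,ang 0.10032498957354359 -8.578815034036435 [ 1.7997e+02  1.0000e-02 -8.1400e+00]
```

Call:
play_rows --deltas '[{"rx":0,"ry":0,"rz":-0.2,"dx":0,"dy":-0.3,"dz":0,"hand":41},{"rx":0,"ry":0,"rz":-0.3,"dx":0,"dy":-0.6,"dz":0,"hand":41},{"rx":0,"ry":0,"rz":-0.3,"dx":0,"dy":-0.6,"dz":0,"hand":41}]'

```text
time: 9.45
tool_pos: [0.6679, -0.1278, 0.0911]
tool_rot: [-180.0, 0.0, -7.9]
contact_force: [-0.7, -3.2, -2.7]
width: 0.407
grip_force: 1.5
```

```bash
python3 f.py
```

```text
9.45 toolF [-0.24  3.29  2.7 ] w 34.59 1.4872412011027336 [ 0.6679 -0.1278  0.0911]
r,ang 0.10035283546858255 -8.057615005806639 [-1.80e+02  1.00e-02 -7.85e+00]
```

Call:
play_rows --deltas '[{"rx":0,"ry":0,"rz":0,"dx":0,"dy":-0.2,"dz":0,"hand":41},{"rx":0,"ry":0,"rz":-0.2,"dx":0,"dy":-0.4,"dz":0,"hand":41},{"rx":0,"ry":0,"rz":-0.2,"dx":0,"dy":-0.4,"dz":0,"hand":41}]'

```text
time: 9.75
tool_pos: [0.6681, -0.127, 0.0914]
tool_rot: [-180.0, -0.0, -7.6]
contact_force: [-1.0, -0.5, 0.9]
width: 0.404
grip_force: 0.0
```

```bash
python3 f.py
```

```text
9.75 toolF [-0.97  0.65 -0.91] w 34.31 0.00535830098669976 [ 0.6681 -0.127   0.0914]
r,ang 0.10043423798226592 -7.597144635953953 [-1.7998e+02 -1.0000e-02 -7.6400e+00]
```

Call:
play_rows --deltas '[{"rx":0,"ry":0,"rz":0,"dx":0,"dy":0.7,"dz":0,"hand":42},{"rx":0,"ry":0,"rz":0,"dx":0,"dy":1.4,"dz":0,"hand":43},{"rx":0,"ry":0,"rz":0,"dx":0,"dy":1.4,"dz":0,"hand":43}]'

```text
time: 10.05
tool_pos: [0.6678, -0.1288, 0.0914]
tool_rot: [-180.0, -0.0, -7.7]
contact_force: [1.0, -0.0, -0.3]
width: 0.432
grip_force: 0.0
```

```bash
python3 f.py; python3 -c "
from h import *
import cv2
im=ctrl.read_camera('side');cv2.imwrite('pics/s6.png',cv2.resize(im[115:235,240:380,::-1],None,fx=5,fy=5,interpolation=cv2.INTER_CUBIC))"
```

```text
10.05 toolF [ 0.98 -0.08  0.26] w 36.7 0.0 [ 0.6678 -0.1288  0.0914]
r,ang 0.10043326562338925 -8.64152052983762 [-1.80e+02 -1.00e-02 -7.66e+00]
```

View pics/s6.png

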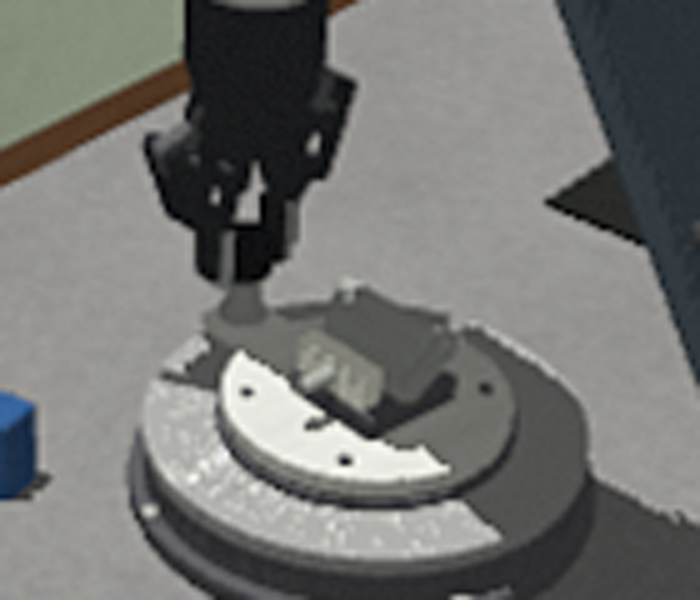

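Call:
play_rows --deltas '[{"rx":0,"ry":0,"rz":0,"dx":0,"dy":0,"dz":0,"hand":65},{"rx":0,"ry":0,"rz":0,"dx":0,"dy":0,"dz":0,"hand":65},{"rx":0,"ry":0,"rz":0,"dx":0,"dy":0,"dz":0,"hand":65},{"rx":0,"ry":0,"rz":0,"dx":0,"dy":0,"dz":-15,"hand":65},{"rx":0,"ry":0,"rz":0,"dx":0,"dy":0,"dz":-40,"hand":65},{"rx":0,"ry":0,"rz":0,"dx":0,"dy":0,"dz":-80,"hand":65},{"rx":0,"ry":0,"rz":0,"dx":0,"dy":0,"dz":-120,"hand":65},{"rx":0,"ry":0,"rz":0,"dx":0,"dy":0,"dz":-120,"hand":65},{"rx":0,"ry":0,"rz":0,"dx":0,"dy":0,"dz":-120,"hand":65}]'

```text
time: 11.0
tool_pos: [0.668, -0.1288, 0.213]
tool_rot: [180.0, -0.1, -7.7]
contact_force: [-0.7, -0.2, -0.4]
width: 0.651
grip_force: 0.0
```

```bash
python3 f.py; python3 -c "
from h import *
import cv2
im=ctrl.read_camera('side');cv2.imwrite('pics/s7.png',cv2.resize(im[115:235,240:380,::-1],None,fx=5,fy=5,interpolation=cv2.INTER_CUBIC))
t=np.radians(-50+41.4)
print([((w2px('side',[A[0]+.1*np.cos(t),A[1]+.1*np.sin(t),z])-[240,115])*5).round(1) for z in(.092,.116,.100,.124)])"
```

```text
11.0 toolF [-0.67  0.25  0.43] w 55.36 0.0 [ 0.668  -0.1288  0.213 ]
r,ang 0.10067966454931265 -8.619741599998195 [ 1.7998e+02 -1.3000e-01 -7.6500e+00]
[array([244. , 269.7]), array([245.6, 232.2]), array([244.5, 257.2]), array([246.2, 219.5])]
```

View pics/s7.png

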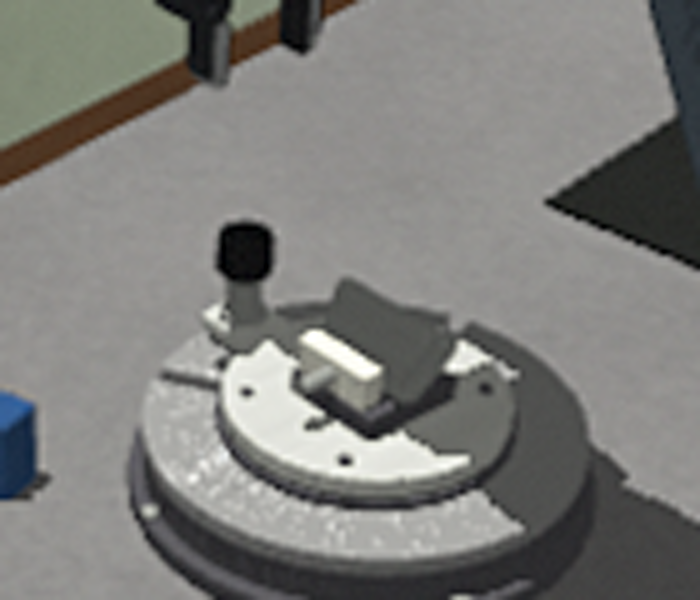

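The knob's centre is at about (245, 252) in the crop. A pin fully home predicts (245, 251), and a pin still on the plate's face would put it near row 238. The gripper is well clear of everything.

```bash
python3 -c "
from plant import ctrl
print(ctrl.job_done())"
```

```text
the job is handed in; nothing more can be done
None
```

I turned the stage about 41° counter-clockwise to the next notch and let the pin drop; the last side picture shows the knob at its home height with the gripper clear. The job was handed in at about 11 s, but the hand-in returned no verdict.

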